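# Make up the bolting kit and the hose-outlet kit

### The job

Make up the two job kits from the loose stock on the clear part of the bench. The big bolt, standing on its head, and the larger of the two nuts, lying flat, go on the board with the rectangular recesses; the hole saw, teeth down, and the brass hose tail, standing on its flange, go on the board with the round recesses. Set one piece in each recess, fully down on its floor, and leave the smaller nut, the steel off-cut and the wooden block where they are.

Things in the scene. Friction and masses are not known exactly. Their poses are not given: they have to be found in the camera images.
- slot_board: Wooden kit board fixed to the bench, 100 mm along its x, 156 mm along its y, 12 mm thick, with two RECTANGULAR recesses side by side, each 84 mm long (along x) and 56 mm wide (along y), 6 mm deep, with a dark lining on the floor; the recess floors lie 6 mm above the bench. Recess centres at x = 0, y = +34 mm and -34 mm in the board's frame. Origin at the centre of its underside, z up. The two boards may be in either order.
- round_board: Wooden kit board fixed to the bench, 100 mm along its x, 156 mm along its y, 12 mm thick, with two ROUND recesses side by side, each 66 mm in diameter and 6 mm deep, dark-lined, floors 6 mm above the bench. Recess centres at x = 0, y = +37 mm and -37 mm in the board's frame. Origin at the centre of its underside, z up.
- bolt: Rusty hex bolt standing upright on its head: head 33 mm over corners, 29 mm across flats, 12 mm high; above it a plain round threaded shank of 19 mm diameter up to 74 mm height. Weighs about 0.19 kg. Origin at the centre of the underside of the head, z up along the shank. Grip it round the shank. (A second bolt far back on the bench, out among the scrap, is scenery.)
- large_nut: The larger, rusty hex nut, lying flat: 34 mm over corners (along its x), 30 mm across flats (one pair of flats faces its +y and -y, the others at 60 degree steps), 14 mm high. Weighs about 0.06 kg. Origin at the centre of its underside, z up.
- hole_saw_tool: Dark hole saw standing on its teeth: round cup 50 mm in diameter and 35 mm high, with a thin arbor shank sticking up to 61 mm in the middle. Weighs about 0.16 kg. Origin on the axis at the teeth (underside), z up. Grip it round the cup.
- hose_tail: Turned brass hose fitting standing on its flange: flange 42 mm in diameter and 9 mm high, above it a round 34 mm body up to 56 mm height. Weighs about 0.26 kg. Origin on the axis at the underside of the flange, z up. Grip it round the body.
- small_nut: The smaller, bright hex nut, 28 mm over corners, 24 mm across flats, 11 mm high, lying flat among the stock. Not part of either kit; leave it. Origin at the centre of its underside.
- steel_offcut: Flat bar off-cut of brown steel, 32 x 85 x 10 mm (x, y, z), lying just beyond the stock (the thin plates farther right are scenery). Not part of either kit; leave it. Origin at the centre of its underside.
- wood_block: Hardwood packing block, 45 x 55 x 40 mm (x, y, z), just right of the stock (another at the back edge of the bench is scenery). Not part of either kit; leave it. Origin at the centre of its underside.

How it is judged:
By the outcome, as a careful person would: the job done as asked, in the order asked, and still so for the second after the job is handed in, with the robot touching nothing.
It also fails if it takes over 99 s, if anything falls off the work surface, if the arm or the gripper's body presses on something with over 40 N, if the wrist force passes 120 N, or if a joint passes its speed limit or range.

### The arm

A 7-joint arm with a two-finger parallel gripper is mounted at the origin on a cart in front of the work surface, level with it; the furniture and walls round the work are solid. World frame = base frame: x ahead of the robot, y to its left, z up, the work surface at z = 0. Lengths are in m, angles in rad, forces in N, time in s.
With the tool pointing down it reaches from about 0.4 to 0.875 m from the base axis. Payload 19.3 kg.
Tool frame: the origin (TCP) lies on the centre line of the jaws, within the pads' length; the fingertips stand 19 mm ahead of it and the grasp point (between the pads) is the TCP; z points along the fingers, y is the line along which they close (so a half turn about z gives the same grasp; the last joint's range is limited). The gripper opens to 85 mm and grips with 20 to 120 N. Pads are 22 mm wide; open, the fingers measure 114 mm over their backs; the gripper's body (76 mm by 85 mm) begins 54 mm behind the grasp point. The pads swing forward as they close: fully open they stand 13 mm farther back than shut.
Start: joints at [1.252, 0.521, -0.036, 1.599, 0.021, 1.021, -0.113], TCP at [0.154, -0.606, 0.25] pointing down, gripper open.
Joint ranges: [-2.91, 2.91], [-0.3, 2.13], [-1.5, 1.42], [0.17, 2.43], [-1.26, 4.41], [0.16, 1.93], [-2.52, 2.52]. Speed limits (rad/s): [1.89, 1.89, 2.39, 2.39, 3.01, 3.01, 3.01].

### API

Orientations are given as [roll, pitch, yaw] about the fixed x, y, z axes, in that order (R = Rz(yaw) Ry(pitch) Rx(roll)).
In Python, from rig import readout, capture, job, models gives the robot as it stands. The module is installed in compiled form; this text tells all that it offers.
- The arm moves only by the tool drive_tool, never from a script. Its argument "series" is a list of rows, each a list of 3 entries, a list of its own where there are three numbers: the shift along the world's x, y, z in mm, then the turn, a rotation vector about the world's x, y, z in degrees, then the closure, from 0 (fully open) to 1 (shut). In form: [[[dx, dy, dz], [rx, ry, rz], jaw], ...]. A call has 1 to 10 rows; each row is the pose to reach, as a shift and turn from the pose commanded when the call began; what a row does not reach only later rows make up. A row lasts 1/8 s, in which the tool goes at most 62.5 mm and 10.7 degrees, less where a joint would pass 70% of its speed; a pose out of reach is approached as far as the arm can. A call with a gripper value outside its range is refused whole. The fingers move at their own pace and stop on an object; "force" is the grip in N (left out, the last holds). Time passes only in rows, so rows that repeat a pose let the fingers close. It gives the time, the measured TCP pose, the force, the opening and the grip force at its end, in the units of the state.
- readout.sense(): the state, without advancing time (a new reading comes with each control period).
- capture(name): name is "scene" or "top" or "wrist"; returns a dict with "pixels" (420x560x3 uint8, red, green, blue), "fx", "fy", "cx", "cy" (pixels), "camera_from_world" (4x4, takes a point from world to camera coordinates); the wrist camera has in their place "hand_eye" (4x4, takes a point from camera to tool coordinates, whose origin is the TCP and whose axes are the flange's). Camera axes: x right, y down, z forward; pixel columns grow to the right and rows downward; lengths in m; the calibration is good to about 2 mm. A picture is of the moment at which its call begins: read the wrist's pose just before it. There is no depth.
- job.hand_in(): hands the job in; it is judged then, once.
Trained networks look in the newest picture that a camera, given by its name, has taken for a name from the list of things; names that differ only in an ending like _2 or _b are one class to them, and where a whole thing is asked for, a point or a joint stands for the part that bears it (a point fixed in the world has none). Each returns a list of dicts, best first, with "p" (0 to 1); they miss things now and then, are a little off and sometimes report something else, mostly with a low value. They report only what shows in the picture. A call takes as long as a camera call.
- models.boxes_of(camera, target): "uv" ([column, row] in pixels, amid what is visible of it).
- models.outline_of(camera, target): "region" (420x560 bool, what is visible of it) and "uv" ([column, row] in pixels, amid what is visible of it).
The state is a dict: "time_s": time; "joint_pos": joint angles; "joint_vel": joint speeds; "effort": joint torques, N m; "ee_pos": TCP position; "tool_rot": TCP orientation; "contact_force": force on the tool from outside, world axes, zero at the start; "ft_torque": the same for the moment, N m; "finger_gap": finger opening in m; "grasp_force": force on a finger pad.
Only numpy, scipy, OpenCV 4.12 (cv2) and the standard library are available. Lean on these libraries where they do the work, as an engineer would, in place of code of your own. Each camera call takes 0.05 s, during which the arm holds its last target. There are 200 camera calls.

## Working session

There is one attempt and no reset: what is moved stays moved. The work goes in short steps, Python scripts to look and compute and a tool call to move; the robot and the scene stay as the last step left them, time stands still between calls to the robot, and variables do not carry over. Pictures are saved under pics/ and viewed, at most 14 in all, crops included, and the job is handed in when it is done.

Besides the shell and the picture viewer there is one more tool, called as name(argument=value, ...), one argument or row to a line, values as JSON. drive_tool: Moves the arm, as the interface text tells. Its arguments: {"type":"object","properties":{"series":{"type":"array"},"force":{"type":"number"}},"required":["series"]}

```bash
mkdir -p pics
cat > h.py <<'E'
import numpy as np, cv2
from rig import readout, capture, job, models
def save(c,n): cv2.imwrite('pics/'+n,c['pixels'][:,:,::-1])
def ray(c,uv):
    d=np.array([(uv[0]-c['cx'])/c['fx'],(uv[1]-c['cy'])/c['fy'],1.])
    if 'camera_from_world' in c: T=np.linalg.inv(c['camera_from_world'])
    else: T=c['tcp']@c['hand_eye']
    return T[:3,3],T[:3,:3]@d
def onplane(c,uv,z):
    o,d=ray(c,uv); return o+d*(z-o[2])/d[2]
E
python3 - <<'E'
from h import *
s=readout.sense(); print({k:np.round(v,3) for k,v in s.items()})
H=dict(slot_board=.012,round_board=.012,bolt=.037,large_nut=.01,hole_saw_tool=.03,hose_tail=.03,small_nut=.008,steel_offcut=.01,wood_block=.03)
for n in ('top','scene'):
    c=capture(n); save(c,n+'0.png')
    print(n, np.round(np.linalg.inv(c['camera_from_world'])[:3,3],3))
    for k,z in H.items():
        for r in models.outline_of(n,k)[:2]: print(k,round(r['p'],2),np.round(r['uv']),r['region'].sum(),np.round(onplane(c,r['uv'],z),3))
E
```

```text
{'time_s': np.float64(0.0), 'joint_pos': array([ 1.252,  0.522, -0.036,  1.6  ,  0.021,  1.021, -0.113]), 'joint_vel': array([ 0.001, -0.001,  0.   ,  0.001, -0.   , -0.001,  0.001]), 'effort': array([-1.0000e-03, -9.2712e+01,  1.9790e+00, -3.6994e+01,  1.8000e-02,
        8.0000e-03,  0.0000e+00]), 'ee_pos': array([ 0.154, -0.605,  0.25 ]), 'tool_rot': array([-3.14 ,  0.   ,  0.249]), 'contact_force': array([ 0.37 , -0.298, -0.148]), 'ft_torque': array([0.001, 0.035, 0.009]), 'grasp_force': np.float64(0.0), 'finger_gap': np.float64(0.085)}
top [ 0.432 -0.251  0.865]
slot_board 0.6 [192. 201.] 2980 [ 0.607 -0.049  0.012]
round_board 0.86 [197. 263.] 3217 [ 0.467 -0.068  0.012]
bolt 0.67 [274. 274.] 116 [ 0.447 -0.241  0.037]
hole_saw_tool 0.58 [300. 234.] 451 [ 0.534 -0.295  0.03 ]
hose_tail 0.61 [336. 280.] 323 [ 0.438 -0.375  0.03 ]
hose_tail 0.28 [198. 262.] 3201 [ 0.469 -0.073  0.03 ]
steel_offcut 0.93 [285. 148.] 523 [ 0.74  -0.257  0.01 ]
wood_block 0.8 [383. 255.] 642 [ 0.494 -0.477  0.03 ]
scene [0.209 0.242 0.639]
slot_board 0.63 [192. 298.] 5603 [ 0.613 -0.042  0.012]
round_board 0.84 [276. 340.] 6766 [ 0.46  -0.061  0.012]
round_board 0.65 [392. 182.] 870 [ 0.495 -0.485  0.012]
bolt 0.83 [350. 262.] 551 [ 0.443 -0.237  0.037]
large_nut 0.57 [247. 231.] 260 [ 0.639 -0.208  0.01 ]
hole_saw_tool 0.85 [324. 224.] 841 [ 0.529 -0.29   0.03 ]
hose_tail 0.76 [394. 222.] 693 [ 0.433 -0.368  0.03 ]
steel_offcut 0.91 [220. 196.] 627 [ 0.744 -0.25   0.01 ]
wood_block 0.64 [392. 180.] 915 [ 0.491 -0.471  0.03 ]
```

View pics/top0.png

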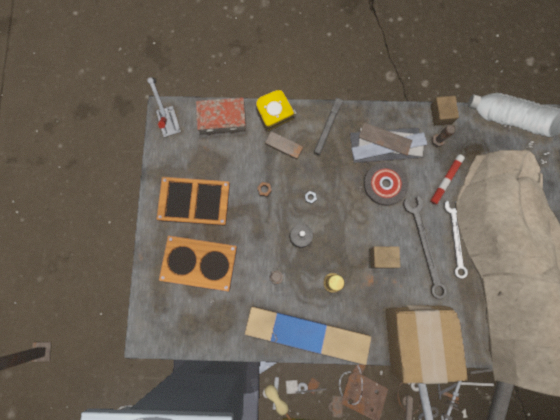

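View pics/scene0.png

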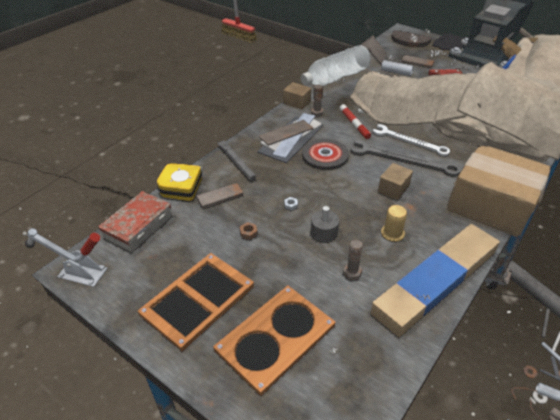

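Top view: slot board at (193,201), round board at (198,263), bolt at (277,277), large rusty nut at (265,189), hole saw at (301,235), hose tail at (335,282) and the bright small nut at (311,197). The scene view agrees. Next I'll measure the recesses.

Run:
```python
from h import *
for n in ('top','scene'):
    c=capture(n)
    for b in ('slot_board','round_board'):
        r=models.outline_of(n,b)[0]['region'].astype(np.uint8)
        hull=np.zeros_like(r); cs=cv2.findContours(r,0,2)[0]
        cv2.fillPoly(hull,[cv2.convexHull(max(cs,key=cv2.contourArea))],1)
        hull=cv2.erode(hull,np.ones((3,3)))
        dark=((c['pixels'].max(2)<70)&(hull>0)).astype(np.uint8)
        m,l,st,ce=cv2.connectedComponentsWithStats(dark)
        i=[k for k in range(1,m) if st[k,4]>150]
        P=[onplane(c,ce[k],.006) for k in i]
        print(n,b,[st[k,4] for k in i],np.round(P,3).tolist())
        cc=max(cv2.findContours(hull,0,2)[0],key=cv2.contourArea)
        pts=np.array([onplane(c,p[0],.012)[:2]*1000 for p in cc],np.float32)
        print('  board',np.round(cv2.minAreaRect(pts)[0]),np.round(cv2.minAreaRect(pts)[1:][0]),cv2.minAreaRect(pts)[2])
    if n=='scene':
      for k in ('bolt','hole_saw_tool','hose_tail','large_nut'):
        r=models.outline_of(n,k)[0]['region']; v,u=np.nonzero(r)
        print(k,np.round([u.min(),u.max(),v.min(),v.max()]))
print(readout.sense()['time_s'])
```

```text
top slot_board [np.int32(683), np.int32(684)] [[0.612, -0.015, 0.006], [0.608, -0.083, 0.006]]
  board [607. -52.] [156.  99.] 87.2591552734375
top round_board [np.int32(502), np.int32(480)] [[0.472, -0.032, 0.006], [0.463, -0.106, 0.006]]
  board [466. -71.] [157. 100.] 83.14051818847656
scene slot_board [np.int32(1143), np.int32(1348)] [[0.608, -0.084, 0.006], [0.611, -0.016, 0.006]]
  board [607. -47.] [158. 104.] 87.668701171875
scene round_board [np.int32(1020), np.int32(1211)] [[0.463, -0.107, 0.006], [0.472, -0.033, 0.006]]
  board [467. -68.] [159. 104.] 82.84049987792969
bolt [342 362 238 279]
hole_saw_tool [310 337 206 241]
hose_tail [381 405 205 239]
large_nut [138 253 252 350]
1.5
```

drive_tool(
  series=[
    [[60,60,0],[0,0,0],0],
    [[110,120,0],[0,0,0],0],
    [[160,180,0],[0,0,0],0],
    [[210,240,0],[0,0,0],0],
    [[260,290,0],[0,0,0],0],
    [[260,290,0],[0,0,0],0],
    [[260,290,0],[0,0,0],0],
  ],
  force=40,
)

```text
time_s: 2.38
ee_pos: [0.4165, -0.3125, 0.2505]
tool_rot: [-3.141, -0.001, 0.254]
contact_force: [-0.6, -0.2, -0.3]
finger_gap: 0.0854
grasp_force: 0.0
```

```bash
cat >> h.py <<'E'
from scipy.spatial.transform import Rotation as R
def wrist():
    s=readout.sense(); T=np.eye(4); T[:3,:3]=R.from_euler('xyz',s['tool_rot']).as_matrix(); T[:3,3]=s['ee_pos']
    c=capture('wrist'); c['tcp']=T; return c
E
python3 - <<'E'
from h import *
c=wrist(); save(c,'w1.png'); print(np.round(c['hand_eye'],3),c['fx'])
for k,z in (('bolt',.04),('hole_saw_tool',.035),('hose_tail',.03),('large_nut',.014)):
    for r in models.outline_of('wrist',k)[:2]: print(k,round(r['p'],2),np.round(r['uv']),r['region'].sum(),np.round(onplane(c,r['uv'],z),3))
E
```

```text
[[-0.    -0.945 -0.328  0.084]
 [ 1.     0.    -0.    -0.001]
 [ 0.    -0.328  0.945 -0.124]
 [ 0.     0.     0.     1.   ]] 293.13924034320416
bolt 0.66 [229. 145.] 696 [ 0.444 -0.244  0.04 ]
bolt 0.33 [436. 156.] 2422 [ 0.491 -0.474  0.04 ]
hole_saw_tool 0.77 [295.  74.] 1901 [ 0.534 -0.297  0.035]
hose_tail 0.75 [332. 177.] 1120 [ 0.436 -0.369  0.03 ]
```

View pics/w1.png

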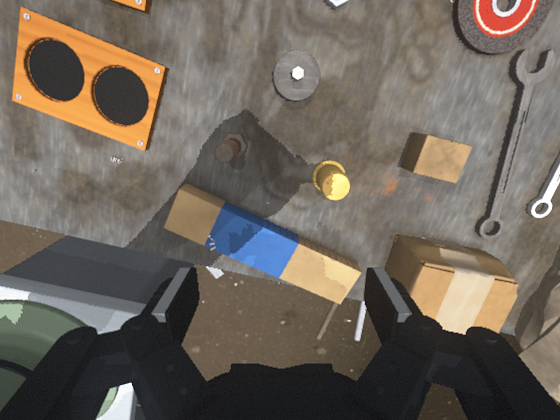

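The wrist view shows the bolt top at (227,150), the saw cup at (297,75), the hose tail top at (335,186) and the plank below them at row 190 and lower.

Run:
```python
from h import *
c=wrist()
for k,uv,z in (('bolt',(227,150),.074),('boltbase',(231,143),.006),('saw',(297,75),.035),('hose',(335,186),.056),('hoseflange',(329,177),.009)): print(k,np.round(onplane(c,uv,z),3))
print(readout.sense()['ee_pos'],readout.sense()['time_s'])
```

```text
bolt [ 0.441 -0.253  0.074]
boltbase [ 0.438 -0.246  0.006]
saw [ 0.529 -0.305  0.035]
hose [ 0.428 -0.375  0.056]
hoseflange [ 0.427 -0.376  0.009]
[ 0.41274867 -0.31715284  0.25025333] 2.675
```

drive_tool(
  series=[
    [[15,40,-50],[0,0,0],0],
    [[29,72,-110],[0,0,0],0],
    [[29,72,-110],[0,0,0],0],
    [[29,72,-110],[0,0,0],0],
    [[29,72,-110],[0,0,0],0],
  ],
)

```text
time_s: 3.3
ee_pos: [0.4429, -0.2454, 0.1415]
tool_rot: [3.14, -0.001, 0.247]
contact_force: [0.2, 0.1, -0.3]
finger_gap: 0.0854
grasp_force: 0.0
```

Run:
```python
from h import *
c=wrist(); c=wrist(); save(c,'w2.png'); print(c['tcp'][:3,3])
for k,z in (('bolt',.04),('hole_saw_tool',.035),('hose_tail',.03)):
    for r in models.outline_of('wrist',k)[:1]:
        v,u=np.nonzero(r['region']); print(k,round(r['p'],2),np.round(r['uv']),u.min(),u.max(),v.min(),v.max(),np.round(onplane(c,r['uv'],z),3))
T=np.linalg.inv(c['tcp']@c['hand_eye'])
for z in (0,.074):
    p=T@np.array([.443,-.244,z,1]); print(p[0]/p[2]*c['fx']+c['cx'],p[1]/p[2]*c['fy']+c['cy'])
```

```text
[ 0.44297634 -0.24527664  0.14154428]
bolt 0.73 [282. 217.] 264 298 189 246 [ 0.442 -0.246  0.04 ]
hole_saw_tool 0.8 [376. 117.] 338 410 85 153 [ 0.535 -0.295  0.035]
hose_tail 0.74 [ 91. 126.] 0 195 30 213 [ 0.475 -0.085  0.03 ]
280.2484446106557 200.44125185340846
280.09143562772937 231.66657727537762
```

View pics/w2.png

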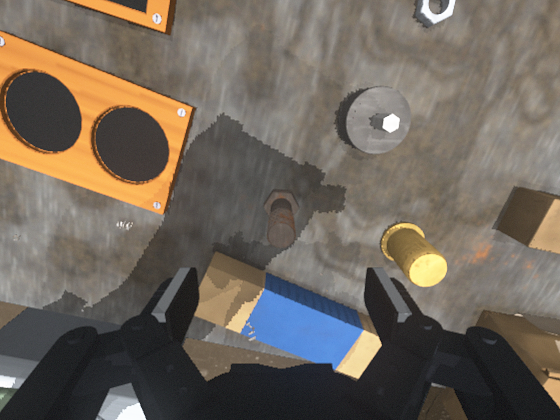

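The bolt top is at (281,236), centred between the fingers, and the plank clears them. I'll go down and grip.

drive_tool(
  series=[
    [[0,0,-50],[0,0,0],0],
    [[0,0,-96],[0,0,0],0],
    [[0,0,-96],[0,0,0],0],
    [[0,0,-96],[0,0,0],1],
    [[0,0,-96],[0,0,0],1],
    [[0,0,-96],[0,0,0],1],
    [[0,0,-96],[0,0,0],1],
    [[0,0,-96],[0,0,0],1],
    [[0,0,-96],[0,0,0],1],
    [[0,0,-96],[0,0,0],1],
  ],
  force=40,
)

```text
time_s: 4.8
ee_pos: [0.4433, -0.244, 0.045]
tool_rot: [3.141, -0.001, 0.249]
contact_force: [-0.2, 0.5, 11.7]
finger_gap: 0.0184
grasp_force: 39.6
```

drive_tool(
  series=[
    [[0,0,50],[0,0,0],1],
    [[34,46,50],[0,0,0],1],
    [[68,92,50],[0,0,0],1],
    [[102,138,50],[0,0,0],1],
    [[136,184,50],[0,0,0],1],
    [[168,228,50],[0,0,0],1],
    [[168,228,50],[0,0,0],1],
    [[168,228,50],[0,0,0],1],
    [[168,228,25],[0,0,0],1],
    [[168,228,12],[0,0,0],1],
  ],
)

```text
time_s: 6.05
ee_pos: [0.61, -0.0171, 0.0554]
tool_rot: [3.141, 0.001, 0.247]
contact_force: [-0.3, -0.3, -2.9]
finger_gap: 0.0183
grasp_force: 39.9
```

drive_tool(
  series=[
    [[0,0,-3],[0,0,0],1],
    [[0,0,-5],[0,0,0],1],
    [[0,0,-6],[0,0,0],1],
    [[0,0,-6],[0,0,0],1],
  ],
)

```text
time_s: 6.55
ee_pos: [0.6112, -0.0159, 0.0511]
tool_rot: [3.141, -0.001, 0.249]
contact_force: [-1.7, -1.7, 4.4]
finger_gap: 0.018
grasp_force: 40.4
```

drive_tool(
  series=[
    [[0,0,0],[0,0,0],0],
    [[0,0,0],[0,0,0],0],
    [[0,0,0],[0,0,0],0],
    [[0,0,0],[0,0,0],0],
    [[0,0,50],[0,0,0],0],
    [[0,0,90],[0,0,0],0],
    [[-5,-60,90],[0,0,0],0],
    [[5,-120,90],[0,0,0],0],
    [[10,-190,90],[0,0,0],0],
    [[10,-190,90],[0,0,0],0],
  ],
)

```text
time_s: 7.8
ee_pos: [0.6199, -0.2115, 0.1401]
tool_rot: [3.14, 0.001, 0.243]
contact_force: [-1.1, 1.6, -0.2]
finger_gap: 0.0854
grasp_force: 0.0
```

drive_tool(
  series=[
    [[0,0,0],[0,0,0],0],
    [[0,0,0],[0,0,0],0],
  ],
)

```text
time_s: 8.05
ee_pos: [0.6211, -0.204, 0.1403]
tool_rot: [-3.141, -0.0, 0.251]
contact_force: [0.6, 0.5, 0.1]
finger_gap: 0.0856
grasp_force: 0.0
```

Run:
```python
from h import *
c=wrist(); c=wrist(); save(c,'w3.png'); print(c['tcp'][:3,3])
for k,z in (('large_nut',.014),('small_nut',.011)):
    for r in models.outline_of('wrist',k)[:2]:
        v,u=np.nonzero(r['region']); print(k,round(r['p'],2),np.round(r['uv']),u.min(),u.max(),v.min(),v.max(),np.round(onplane(c,r['uv'],z),3))
        cs=max(cv2.findContours(r['region'].astype(np.uint8),0,2)[0],key=cv2.contourArea)
        P=np.array([onplane(c,p[0],z)[:2]*1000 for p in cs])
        for a in range(0,60,5):
            q=P@[np.cos(np.radians(a)),np.sin(np.radians(a))];print(a,round(np.ptp(q),1),end='; ')
        print()
```

```text
[ 0.62117076 -0.20395505  0.14036593]
large_nut 0.64 [294. 179.] 279 314 167 205 [ 0.648 -0.208  0.014]
0 32.8; 5 33.6; 10 34.2; 15 34.5; 20 34.9; 25 34.9; 30 34.8; 35 34.3; 40 33.6; 45 32.8; 50 32.0; 55 32.6; 
small_nut 0.56 [402. 232.] 385 415 214 243 [ 0.623 -0.32   0.011]
0 28.4; 5 29.0; 10 29.3; 15 29.4; 20 29.6; 25 29.6; 30 29.4; 35 28.9; 40 29.1; 45 29.8; 50 30.6; 55 31.2;
```

View pics/w3.png

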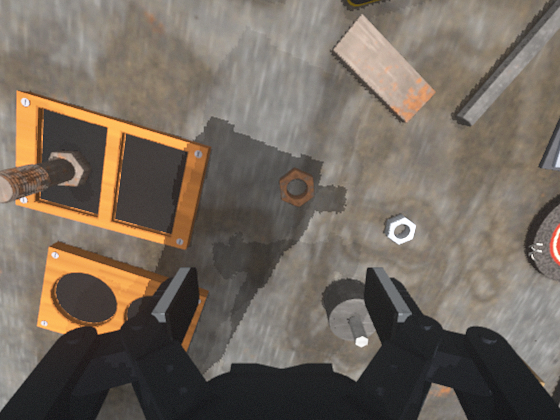

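Run:
```python
from h import *
c=wrist()
im=c['pixels'][160:215,270:325,::-1]
cv2.imwrite('pics/crop.png',cv2.resize(im,None,fx=9,fy=9,interpolation=cv2.INTER_CUBIC))
print(c['tcp'][:3,3],readout.sense()['joint_pos'])
for uv in ((296.5,186),(296.5,187)): print(onplane(c,uv,.010))
```

```text
[ 0.6211119 -0.2046847  0.1404499] [ 0.30503327  0.69042874 -0.11886746  1.60382135  0.10022009  0.85329117
 -1.17375151]
[ 0.64101826 -0.21310668  0.01      ]
[ 0.64012879 -0.2133503   0.01      ]
```

View pics/crop.png

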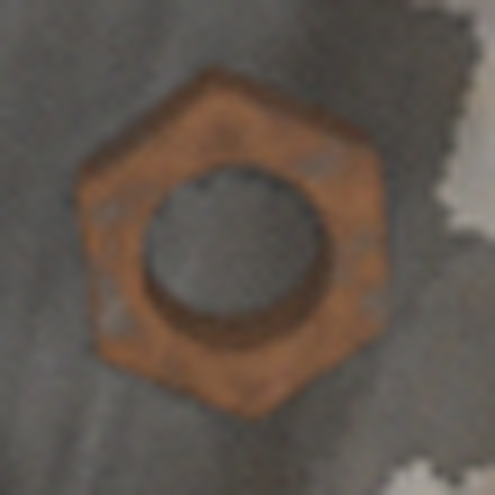

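Crop: the nut's top face is centred at image pixel (295.4,187.5), with flat normals at world -70° and -10°. I'll turn to grip along -10°, so the fingers later lie along the slot's length.

drive_tool(
  series=[
    [[10,-3,0],[0,0,10],0],
    [[19,-5,0],[0,0,20],0],
    [[19,-5,0],[0,0,30],0],
    [[19,-5,0],[0,0,40],0],
    [[19,-5,0],[0,0,50],0],
    [[19,-5,-10],[0,0,60],0],
    [[19,-5,-30],[0,0,66],0],
    [[19,-5,-60],[0,0,66],0],
    [[19,-5,-60],[0,0,66],0],
    [[19,-5,-60],[0,0,66],0],
  ],
)

```text
time_s: 9.55
ee_pos: [0.6404, -0.2106, 0.0814]
tool_rot: [3.141, 0.0, 1.401]
contact_force: [0.8, -0.1, 1.0]
finger_gap: 0.0854
grasp_force: 0.0
```

drive_tool(
  series=[
    [[0,0,-35],[0,0,0],0],
    [[0,0,-59],[0,0,0],0],
    [[0,0,-59],[0,0,0],0],
    [[0,0,-59],[0,0,0],1],
    [[0,0,-59],[0,0,0],1],
    [[0,0,-59],[0,0,0],1],
    [[0,0,-59],[0,0,0],1],
    [[0,0,-59],[0,0,0],1],
    [[0,0,-59],[0,0,0],1],
    [[0,0,-59],[0,0,0],1],
  ],
)

```text
time_s: 10.8
ee_pos: [0.6402, -0.2109, 0.0222]
tool_rot: [3.141, 0.0, 1.401]
contact_force: [-1.8, 0.4, 8.5]
finger_gap: 0.0284
grasp_force: 39.5
```

drive_tool(
  series=[
    [[0,0,40],[0,0,0],1],
    [[-10,40,40],[0,0,7],1],
    [[-20,80,40],[0,0,7],1],
    [[-32,124,40],[0,0,7],1],
    [[-32,124,40],[0,0,7],1],
    [[-32,124,40],[0,0,7],1],
    [[-32,124,20],[0,0,7],1],
    [[-32,124,9],[0,0,7],1],
    [[-32,124,6],[0,0,7],1],
    [[-32,124,6],[0,0,7],1],
  ],
)

```text
time_s: 12.05
ee_pos: [0.6073, -0.0875, 0.0275]
tool_rot: [-3.14, 0.001, 1.522]
contact_force: [-10.8, -0.9, 26.3]
finger_gap: 0.0283
grasp_force: 44.5
```

drive_tool(
  series=[
    [[0,0,0],[0,0,0],0.53],
    [[0,0,0],[0,0,0],0.53],
    [[0,0,0],[0,0,0],0.53],
  ],
)

```text
time_s: 12.42
ee_pos: [0.6078, -0.0868, 0.0268]
tool_rot: [-3.141, -0.0, 1.523]
contact_force: [0.3, -0.1, -0.4]
finger_gap: 0.0399
grasp_force: 0.0
```

drive_tool(
  series=[
    [[0,0,15],[0,0,0],0.53],
    [[0,0,40],[0,0,0],0.5],
    [[0,0,90],[0,0,0],0],
    [[0,0,120],[0,0,0],0],
    [[-20,-50,120],[0,0,0],0],
    [[-40,-100,120],[0,0,0],0],
    [[-60,-150,120],[0,0,0],0],
    [[-76,-212,120],[0,0,0],0],
    [[-76,-212,120],[0,0,0],0],
    [[-76,-212,120],[0,0,0],0],
  ],
)

```text
time_s: 13.68
ee_pos: [0.5321, -0.2984, 0.148]
tool_rot: [3.141, -0.0, 1.523]
contact_force: [0.1, -0.5, 0.0]
finger_gap: 0.0855
grasp_force: 0.0
```

Run:
```python
from h import *
t=capture('top'); s=capture('scene'); c=wrist(); c=wrist()
im=np.vstack([np.hstack([cv2.resize(t['pixels'][160:310,140:360],(440,300)),s['pixels'][230:400,130:350].repeat(1,0)[:0].reshape(0,0,3) if 0 else cv2.resize(s['pixels'][230:390,130:320],(356,300))]),np.hstack([cv2.resize(c['pixels'],(400,300)),np.zeros((300,396,3),np.uint8)])])
cv2.imwrite('pics/m4.png',im[:,:,::-1]); print(c['tcp'][:3,3])
for cam,cc in (('wrist',c),('scene',s)):
  for k,z in (('hole_saw_tool',.035),('hose_tail',.03),('large_nut',.02),('bolt',.04)):
    for r in models.outline_of(cam,k)[:1]:
        v,u=np.nonzero(r['region']); print(cam,k,round(r['p'],2),np.round(r['uv']),u.min(),u.max(),v.min(),v.max(),np.round(onplane(cc,r['uv'],z),3))
```

```text
[ 0.53254438 -0.29728459  0.14769516]
wrist hole_saw_tool 0.61 [282. 206.] 254 311 174 237 [ 0.533 -0.291  0.035]
wrist hose_tail 0.96 [194. 264.] 168 208 253 285 [ 0.448 -0.347  0.03 ]
scene hole_saw_tool 0.74 [324. 223.] 310 339 206 241 [ 0.528 -0.286  0.035]
scene hose_tail 0.77 [394. 221.] 381 405 206 240 [ 0.433 -0.369  0.03 ]
scene large_nut 0.78 [213. 277.] 204 224 270 290 [ 0.609 -0.088  0.02 ]
scene bolt 0.87 [175. 301.] 168 191 278 319 [ 0.61  -0.009  0.04 ]
```

View pics/m4.png

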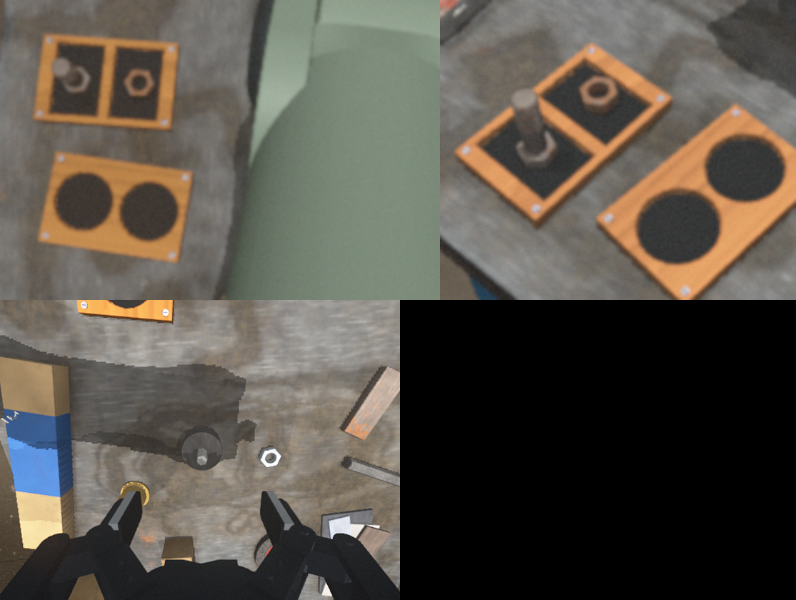

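Both pieces are seated on the slot board. The saw cup sits under the gripper at (281,207), so that's next.

drive_tool(
  series=[
    [[1,6,-40],[0,0,0],0],
    [[1,6,-80],[0,0,0],0],
    [[1,6,-117],[0,0,0],0],
    [[1,6,-117],[0,0,0],0],
    [[1,6,-117],[0,0,0],1],
    [[1,6,-117],[0,0,0],1],
    [[1,6,-117],[0,0,0],1],
    [[1,6,-117],[0,0,0],1],
    [[1,6,-117],[0,0,0],1],
    [[1,6,-117],[0,0,0],1],
  ],
  force=40,
)

```text
time_s: 15.52
ee_pos: [0.5336, -0.2932, 0.0321]
tool_rot: [3.14, 0.001, 1.523]
contact_force: [-3.2, 1.9, 10.9]
finger_gap: 0.0476
grasp_force: 39.9
```

drive_tool(
  series=[
    [[0,0,40],[0,0,0],1],
    [[-12,52,50],[0,0,0],1],
    [[-24,104,50],[0,0,0],1],
    [[-36,156,50],[0,0,0],1],
    [[-48,208,50],[0,0,0],1],
    [[-61,260,50],[0,0,0],1],
    [[-61,260,50],[0,0,0],1],
    [[-61,260,50],[0,0,0],1],
    [[-61,260,25],[0,0,0],1],
    [[-61,260,25],[0,0,0],1],
  ],
)

```text
time_s: 16.77
ee_pos: [0.4714, -0.034, 0.0546]
tool_rot: [-3.14, 0.0, 1.521]
contact_force: [-1.2, 0.3, -1.8]
finger_gap: 0.0478
grasp_force: 43.2
```

Run:
```python
from h import *
c=wrist(); c=wrist(); save(c,'w5.png'); print(c['tcp'][:3,3],readout.sense()['finger_gap'])
for r in models.outline_of('wrist','hole_saw_tool')[:1]:
        v,u=np.nonzero(r['region']); print(round(r['p'],2),np.round(r['uv']),u.min(),u.max(),v.min(),v.max(),np.round(onplane(c,r['uv'],.058),3))
```

```text
[ 0.47172955 -0.03374935  0.05530601] 0.04785510455061256
0.64 [280. 286.] 234 330 226 349 [ 0.47  -0.03   0.058]
```

View pics/w5.png

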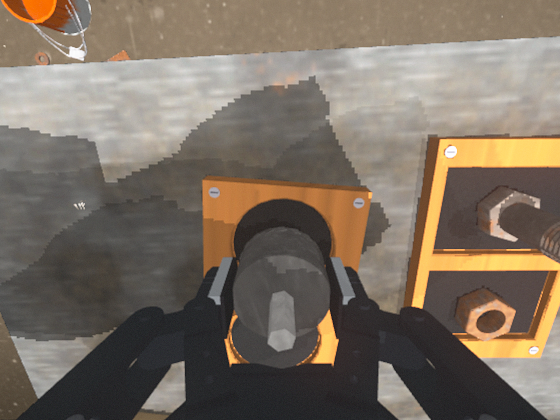

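Run:
```python
from h import *
c=wrist(); T=np.linalg.inv(c['tcp']@c['hand_eye']); print(c['tcp'][:3,3])
def pr(x,y,z):
    p=T@np.array([x,y,z,1]); return np.round([p[0]/p[2]*c['fx']+c['cx'],p[1]/p[2]*c['fy']+c['cy']])
for y in (-.044,-.039,-.034,-.029,-.024): print(y,'tip',pr(.4715,y,.084),'botrim',pr(.4715,y+.025,.024),'toprim far',pr(.4715,y+.025,.058))
```

```text
[ 0.47219891 -0.03337589  0.05593353]
-0.044 tip [283. 351.] botrim [280. 236.] toprim far [280. 266.]
-0.039 tip [282. 341.] botrim [280. 228.] toprim far [280. 256.]
-0.034 tip [282. 331.] botrim [279. 220.] toprim far [279. 247.]
-0.029 tip [281. 321.] botrim [279. 212.] toprim far [278. 237.]
-0.024 tip [280. 311.] botrim [279. 203.] toprim far [278. 227.]
```

Arbor tip at (281,338) and lower rim at row 226 put the saw about 5 mm behind the recess centre in y, so I'll correct by that while lowering.

drive_tool(
  series=[
    [[0,5,0],[0,0,0],1],
    [[0,5,-10],[0,0,0],1],
    [[0,5,-15],[0,0,0],1],
    [[0,5,-18],[0,0,0],1],
    [[0,5,-19],[0,0,0],1],
    [[0,5,-19],[0,0,0],1],
  ],
)

```text
time_s: 17.73
ee_pos: [0.4716, -0.0276, 0.0375]
tool_rot: [-3.142, 0.001, 1.523]
contact_force: [-12.7, 2.6, 48.0]
finger_gap: 0.0475
grasp_force: 49.8
```

drive_tool(
  series=[
    [[0,0,1],[0,0,0],1],
    [[0,0,1],[0,0,0],0.3],
    [[0,0,1],[0,0,0],0.2],
    [[0,0,1],[0,0,0],0.1],
  ],
)

```text
time_s: 18.23
ee_pos: [0.4719, -0.0278, 0.0371]
tool_rot: [-3.141, -0.0, 1.523]
contact_force: [-0.1, -0.4, 0.6]
finger_gap: 0.0769
grasp_force: 0.0
```

drive_tool(
  series=[
    [[0,0,40],[0,0,0],0.1],
    [[0,0,80],[0,0,0],0],
    [[0,0,120],[0,0,0],0],
    [[-10,-50,120],[0,0,0],0],
    [[-20,-110,120],[0,0,0],0],
    [[-30,-170,120],[0,0,0],0],
    [[-40,-230,120],[0,0,0],0],
    [[-40,-290,120],[0,0,0],0],
    [[-40,-344,120],[0,0,0],0],
    [[-40,-344,120],[0,0,0],0],
  ],
)

```text
time_s: 19.48
ee_pos: [0.4305, -0.3757, 0.1566]
tool_rot: [-3.141, 0.001, 1.517]
contact_force: [-0.8, 1.3, -0.4]
finger_gap: 0.0853
grasp_force: 0.0
```

drive_tool(
  series=[
    [[0,0,0],[0,0,-10],0],
    [[0,0,0],[0,0,-20],0],
    [[0,0,0],[0,0,-30],0],
    [[0,0,0],[0,0,-40],0],
    [[0,0,0],[0,0,-50],0],
    [[0,0,0],[0,0,-60],0],
    [[0,0,0],[0,0,-70],0],
    [[0,0,0],[0,0,-73],0],
    [[0,0,0],[0,0,-73],0],
    [[0,0,0],[0,0,-73],0],
  ],
)

```text
time_s: 20.72
ee_pos: [0.432, -0.3714, 0.1572]
tool_rot: [-3.141, -0.0, 0.251]
contact_force: [-1.0, 0.3, 0.3]
finger_gap: 0.0853
grasp_force: 0.0
```

Run:
```python
from h import *
t=capture('top'); s=capture('scene'); c=wrist(); c=wrist()
im=np.hstack([cv2.resize(c['pixels'],(440,330)),cv2.resize(s['pixels'][230:400,130:350],(356,330))])
cv2.imwrite('pics/m6.png',im[:,:,::-1]); print(c['tcp'][:3,3],readout.sense()['tool_rot'])
T=np.linalg.inv(c['tcp']@c['hand_eye'])
for p in ((.432,-.371,.056),(.432,-.371,.0)):
    p=T@np.array([*p,1]); print(np.round([p[0]/p[2]*c['fx']+c['cx'],p[1]/p[2]*c['fy']+c['cy']]))
for cam,cc in (('wrist',c),('scene',s)):
    for r in models.outline_of(cam,'hose_tail')[:1]:
        v,u=np.nonzero(r['region']); print(cam,round(r['p'],2),np.round(r['uv']),u.min(),u.max(),v.min(),v.max(),np.round(onplane(cc,r['uv'],.03),3))
```

```text
[ 0.431818   -0.37169951  0.1572498 ] [-3.14147892e+00 -3.99567782e-05  2.49198359e-01]
[281. 215.]
[281. 196.]
wrist 0.56 [282. 204.] 261 302 176 233 [ 0.434 -0.372  0.03 ]
scene 0.56 [393. 224.] 380 405 205 240 [ 0.432 -0.363  0.03 ]
```

View pics/m6.png

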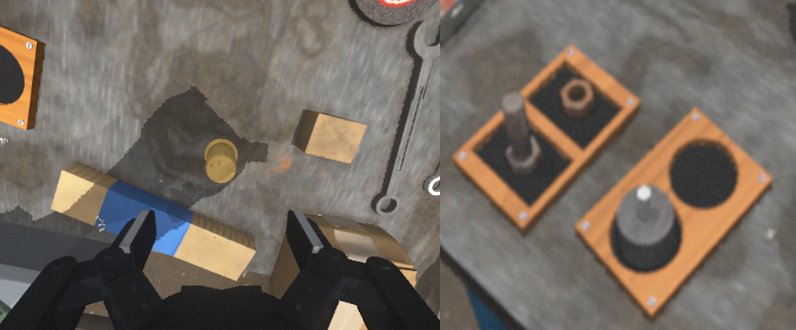

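Hose tail is centred at (282,204) in the wrist picture; plank and block clear the fingers. Descend and grip.

drive_tool(
  series=[
    [[1,0,-40],[0,0,0],0.1],
    [[1,0,-80],[0,0,0],0.1],
    [[1,0,-118],[0,0,0],0.1],
    [[1,0,-118],[0,0,0],0.1],
    [[1,0,-118],[0,0,0],1],
    [[1,0,-118],[0,0,0],1],
    [[1,0,-118],[0,0,0],1],
    [[1,0,-118],[0,0,0],1],
    [[1,0,-118],[0,0,0],1],
    [[1,0,-118],[0,0,0],1],
  ],
  force=45,
)

```text
time_s: 22.28
ee_pos: [0.4334, -0.3722, 0.0409]
tool_rot: [3.14, -0.001, 0.249]
contact_force: [-2.2, 2.4, 13.9]
finger_gap: 0.0321
grasp_force: 43.5
```

Run:
```python
from h import *
t=capture('top'); s=capture('scene')
im=np.hstack([cv2.resize(t['pixels'][230:300,150:250],(430,300)),cv2.resize(s['pixels'][285:395,210:340],(355,300))])
cv2.imwrite('pics/m7.png',im[:,:,::-1])
for n,c in (('top',t),('scene',s)):
    T=c['camera_from_world']
    for r in models.outline_of(n,'hole_saw_tool')[:1]:
        v,u=np.nonzero(r['region']); print(n,round(r['p'],2),u.min(),u.max(),v.min(),v.max(),np.round(onplane(c,r['uv'],.03),3))
    ph=np.linspace(0,6.28,40)
    for y in (-.0325,-.028,-.037):
        q=np.array([[.472+.025*np.cos(a),y+.025*np.sin(a),z,1] for a in ph for z in (.006,.041)]+[[.472,y,.067,1]])@T.T
        U=q[:,0]/q[:,2]*c['fx']+c['cx'];V=q[:,1]/q[:,2]*c['fy']+c['cy']; print(y,np.round([U.min(),U.max(),V.min(),V.max(),U[-1],V[-1]]))
```

```text
top 0.87 167 193 249 272 [ 0.474 -0.037  0.03 ]
-0.0325 [166. 193. 248. 272. 174. 259.]
-0.028 [164. 191. 248. 272. 172. 259.]
-0.037 [168. 195. 248. 272. 177. 259.]
scene 0.55 239 274 325 366 [ 0.474 -0.032  0.03 ]
-0.0325 [238. 274. 323. 368. 255. 328.]
-0.028 [236. 272. 326. 370. 253. 330.]
-0.037 [240. 276. 321. 365. 257. 326.]
```

View pics/m7.png

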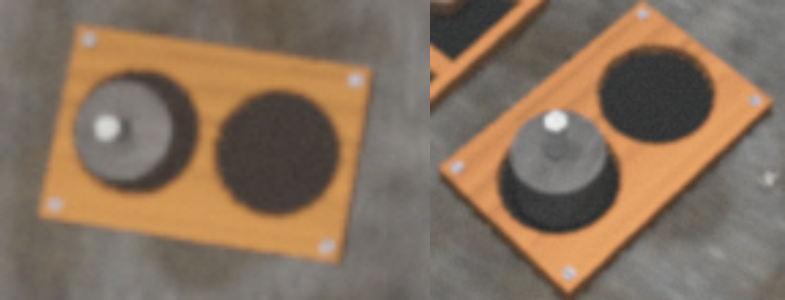

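Saw is seated inside the left round recess. Now I'll carry the hose tail, turning the jaws so they stay away from the saw.

drive_tool(
  series=[
    [[0,0,50],[0,0,0],1],
    [[4,40,60],[0,0,10],1],
    [[8,80,60],[0,0,20],1],
    [[12,120,60],[0,0,30],1],
    [[16,160,60],[0,0,40],1],
    [[24,200,60],[0,0,50],1],
    [[30,235,60],[0,0,60],1],
    [[30,264,60],[0,0,70],1],
    [[30,264,60],[0,0,70],1],
    [[30,264,60],[0,0,70],1],
  ],
)

```text
time_s: 23.72
ee_pos: [0.463, -0.1085, 0.0997]
tool_rot: [3.141, 0.001, 1.468]
contact_force: [0.2, 0.3, -4.0]
finger_gap: 0.0313
grasp_force: 47.2
```

drive_tool(
  series=[
    [[0,0,-20],[0,0,0],1],
    [[0,0,-30],[0,0,0],1],
    [[0,0,-30],[0,0,0],1],
  ],
)

```text
time_s: 24.1
ee_pos: [0.4625, -0.1081, 0.0689]
tool_rot: [-3.14, 0.0, 1.469]
contact_force: [-0.0, 0.7, -2.2]
finger_gap: 0.0321
grasp_force: 47.2
```

Run:
```python
from h import *
t=capture('top'); s=capture('scene'); c=wrist(); save(c,'w8.png'); p=c['tcp'][:3,3]; print(p)
T=np.linalg.inv(c['tcp']@c['hand_eye'])
for n in ('scene','wrist'):
    for r in models.outline_of(n,'hose_tail')[:1]:
        v,u=np.nonzero(r['region']); print(n,round(r['p'],2),u.min(),u.max(),v.min(),v.max())
z0=p[2]-.041
for y in (-.115,-.108,-.1):
  for M,cc in ((s['camera_from_world'],s),(T,c)):
    q=np.array([[.463+r*np.cos(a),y+r*np.sin(a),z0+z,1] for a in np.linspace(0,6.28,40) for r,z in ((.021,0),(.021,.009),(.017,.056))])@M.T
    U=q[:,0]/q[:,2]*cc['fx']+cc['cx'];V=q[:,1]/q[:,2]*cc['fy']+cc['cy']; print(y,np.round([U.min(),U.max(),V.min(),V.max()]))
```

```text
[ 0.46302225 -0.10795571  0.06961582]
scene 0.83 280 305 281 322
wrist 0.85 246 316 220 336
-0.115 [282. 310. 276. 320.]
-0.115 [247. 322. 230. 351.]
-0.108 [279. 307. 279. 323.]
-0.108 [245. 321. 219. 339.]
-0.1 [275. 304. 282. 327.]
-0.1 [242. 320. 207. 325.]
```

View pics/w8.png

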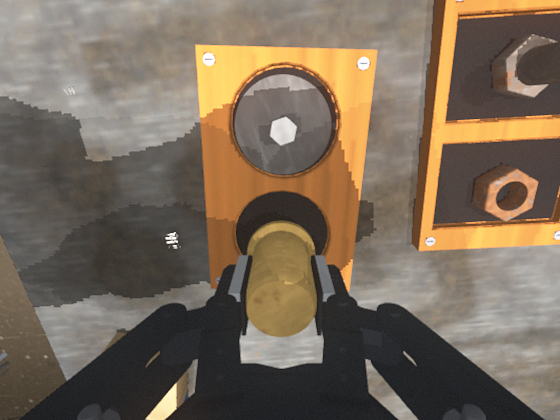

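Hose tail is upright over its recess (flange at (282,235)), within 2 mm of centre. Lower and release.

drive_tool(
  series=[
    [[0,2,-12],[0,0,0],1],
    [[0,2,-19],[0,0,0],1],
    [[0,2,-22],[0,0,0],1],
    [[0,2,-23],[0,0,0],1],
    [[0,2,-23],[0,0,0],1],
  ],
)

```text
time_s: 24.98
ee_pos: [0.4626, -0.1056, 0.0469]
tool_rot: [-3.141, 0.001, 1.471]
contact_force: [-7.9, 2.5, 24.5]
finger_gap: 0.0318
grasp_force: 50.6
```

drive_tool(
  series=[
    [[0,2,0],[0,0,0],0.4],
    [[0,2,0],[0,0,0],0.2],
    [[0,2,0],[0,0,0],0.2],
    [[0,2,0],[0,0,0],0.2],
  ],
)

```text
time_s: 25.48
ee_pos: [0.4629, -0.1038, 0.0462]
tool_rot: [-3.141, -0.0, 1.47]
contact_force: [-0.6, -0.5, 0.9]
finger_gap: 0.0686
grasp_force: 0.0
```

drive_tool(
  series=[
    [[0,0,30],[0,0,0],0.2],
    [[0,0,70],[0,0,0],0.1],
    [[0,0,120],[0,0,0],0],
    [[0,-50,140],[0,0,0],0],
    [[0,-110,140],[0,0,0],0],
    [[-20,-170,140],[0,0,0],0],
    [[-40,-230,140],[0,0,0],0],
    [[-40,-230,140],[0,0,0],0],
    [[-40,-230,140],[0,0,0],0],
  ],
)

```text
time_s: 26.6
ee_pos: [0.4228, -0.3336, 0.1861]
tool_rot: [-3.141, -0.001, 1.47]
contact_force: [0.5, 0.4, -0.1]
finger_gap: 0.0856
grasp_force: 0.0
```

Run:
```python
from h import *
t=capture('top'); s=capture('scene')
im=np.hstack([cv2.resize(t['pixels'][90:310,130:410],(440,346)),cv2.resize(s['pixels'][230:400,130:350],(356,346))])
cv2.imwrite('pics/m9.png',im[:,:,::-1])
```

```text
(no output)
```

View pics/m9.png

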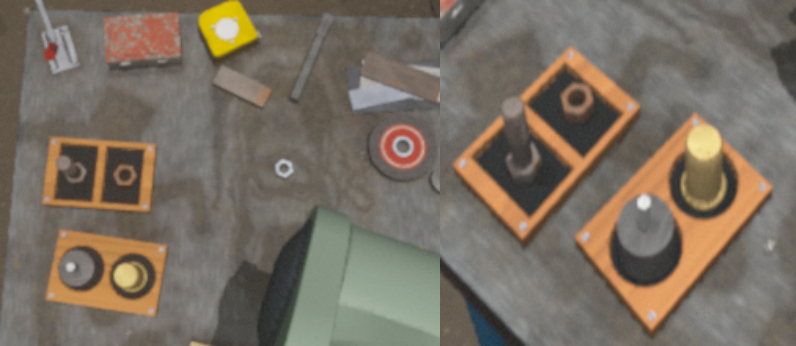

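All four pieces sit inside their recesses; the small nut and off-cut haven't moved. Handing in.

```bash
python3 -c "
from rig import job
print(job.hand_in())"
```

```text
the job is handed in; nothing more can be done
None
```

I made up both kits and handed the job in at about 27 s: the bolt and large nut are on the slot board and the hole saw and hose tail on the round board, each down in its own recess; the small nut and off-cut show unmoved in the last picture, and the wooden block, hidden behind the arm in it, was never touched.

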